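Close the stock tubs with their own lids

TASK

The blue lid has been put on the yellow stock tub by mistake, and a spare levelling foot for the rack was left out on the desk. Put the foot away in the blue tub and close both tubs, each with the lid of its own colour pushed fully down over the rim, so that they can go back on the rack. Keep the tubs standing upright where they are and leave the other things on the desk alone.

Things in the scene. Friction and masses are not known exactly. Their poses are not given: they have to be found in the camera images.
- blue_tub: Loose blue plastic stock tub, mouth up, open at the start. 112 (own x) by 48 mm (own y) over its rounded rim bead (5 mm thick), 62 mm high, inside 104 x 40 mm; a fixed flat layer of steel nuts in it, top 10 mm above the underside. About 0.35 kg. Origin: centre of the underside, z up; long side (x) within 0.5 rad of world x at the start. Same after a half turn.
- yellow_tub: Loose yellow plastic stock tub, same shape, size, weight and axes as the blue one (its fixed layer is of grey discs). Closed by the blue lid at the start. Origin: centre of the underside, z up.
- blue_lid: Loose blue slip-on lid, label on top: outside 123 (own x) x 59 (own y) x 23 mm high, top 3 mm thick, skirt 20 mm deep, inside 117 x 53 mm: 2.5 mm play a side on a rim, no snap. 60 g. Grip by the skirt across 59 mm. Origin: centre of the skirt's lower edge, z up; seated, it is 42 mm above the tub's origin (whole 65 mm high), either way round. Starts seated on the yellow tub, long sides parallel.
- yellow_lid: Loose yellow slip-on lid, same shape, size, weight and axes as the blue lid. Starts lying on the desk, skirt down (top at 23 mm), long side within 0.5 rad of world x. Origin: centre of the skirt's lower edge.
- foot: Loose levelling foot of a rack, standing upright on the desk: round white plastic pad 30 mm across and 6 mm high, tapering to 20 mm across at 10 mm, brass hex nut 17 mm across flats from 10 to 18 mm, threaded steel stem 10 to 11 mm across from 18 to 45 mm (its top). About 60 g. Origin: centre of the underside, z along the stem.
- foot_mid (a point): Point on the levelling foot's axis, 22 mm above its underside.
- calculator: Pink desk calculator, 100 x 150 x 17 mm, loose; leave alone. Origin: centre of the underside.
- card_terminal: Navy and white card terminal, 85 x 170 x 47 mm, loose; leave alone. Origin: centre of the underside.
- clipboard: Brown clipboard with paper, 320 x 230 mm, 15 to 20 mm high at its clip, loose; leave alone. Origin: centre of the underside.
- pen_cup: Black pen cup 76 mm across, 95 mm high, its pens reach 155 mm, loose; leave alone. Origin: centre of the underside.
Things that resemble listed ones, but are neither listed nor needed, are in the scene too. What is shaped like the blue_tub but turquoise is not meant.

How it is judged:
By the outcome, as a careful person would: the job done as asked, in the order asked, and still so for the second after the job is handed in, with the robot touching nothing.
It also fails if it takes over 72 s, if anything falls off the work surface, if the arm or the gripper's body presses on something with over 40 N, if the wrist force passes 120 N, or if a joint passes its speed limit or range.

ROBOT

A 7-joint arm with a two-finger parallel gripper is mounted at the origin on the work surface. World frame = base frame: x ahead of the robot, y to its left, z up, the work surface at z = 0. Lengths are in m, angles in rad, forces in N, time in s.
With the tool pointing down it reaches from about 0.35 to 0.9 m from the base axis. Payload 8.1 kg.
Tool frame: the origin (TCP) lies at the very end of the fingers, on their centre line; the grasp point (between the pads) lies 19 mm behind it; z points along the fingers, y is the line along which they close (so a half turn about z gives the same grasp; the last joint's range is limited). The gripper opens to 92 mm and grips with 3 to 60 N. Pads are 19 mm wide; open, the fingers measure 130 mm over their backs; the gripper's body (75 mm by 190 mm) begins 47 mm behind the grasp point.
Start: joints at [0.999, 0.434, 0.025, 1.573, -0.012, 1.134, -0.075], TCP at [0.282, -0.558, 0.227] pointing down, gripper open.
Joint ranges: [-2.62, 2.62], [-0.44, 2.09], [-1.27, 1.32], [0.08, 2.57], [-1.32, 4.46], [0.12, 2], [-2.74, 2.74]. Speed limits (rad/s): [2.22, 2.22, 3.01, 3.01, 3.14, 3.14, 3.14].

INTERFACE

Orientations are given as a rotation vector (axis times angle).
In Python, from cell import arm gives the robot as it stands.
- The arm moves only by the tool carry_out, never from a script. Its argument "commands" is a list of rows, each a list of 7 numbers: the opening, from 0 (shut) to 1 (fully open), then the shift along the tool's x, y, z each as a share of 0.025 m, from -1 to 1, then the turn, a rotation vector about the tool's x, y, z each as a share of 0.1 rad, from -1 to 1. A call has 1 to 8 rows; each row shifts and turns the commanded pose from where the row before left it, along the tool's axes as they then stand; what a row does not reach is not made up. A row lasts 1/10 s, in which the tool goes at most 50 mm and 8.59 degrees, less where a joint would pass 70% of its speed; a pose out of reach is approached as far as the arm can. A call with a number of a shift or a turn outside -1 to 1 is refused whole. A call with a gripper value outside its range is refused whole. The fingers move at their own pace and stop on an object; "squeeze" is the grip in N (left out, the last holds). Time passes only in rows, so rows that do not move let the fingers close. It gives the time, the measured TCP pose, the force, the opening and the grip force at its end, in the units of the state.
- arm.observe(): the state, without advancing time (a new reading comes with each control period).
- arm.get_image(name): name is "scene" or "side" or "wrist"; returns a dict with "pixels" (400x640x3 uint8, red, green, blue), "range_z" (400x640 float32, m along the optical axis (not along the pixel's ray), 0 where there is no reading), "mtx" (3x3 intrinsics, pixels), "R" (3x3) and "t" (3): a world point X has camera coordinates R X + t; the wrist camera has in their place "tool_from_camera" (4x4, takes a point from camera to tool coordinates, whose origin is the TCP and whose axes are the flange's). Camera axes: x right, y down, z forward; pixel columns grow to the right and rows downward; lengths in m; the calibration is good to about 2 mm. A picture is of the moment at which its call begins: read the wrist's pose just before it.
- arm.sign_off(): hands the job in; it is judged then, once.
The state is a dict: "clock": time; "joints": joint angles; "dq": joint speeds; "joint_efforts": joint torques, N m; "position": TCP position; "ee_rot": TCP orientation; "force": force on the tool from outside, world axes, zero at the start; "ft_torque": the same for the moment, N m; "width": opening from 0.0 (shut) to 1.0 (fully open); "gripper_force": force on a finger pad.
Only numpy, scipy, OpenCV 4.12 (cv2) and the standard library are available. Lean on these libraries where they do the work, as an engineer would, in place of code of your own. Each camera call takes 0.05 s, during which the arm holds its last target. There are 200 camera calls.

## Working session

There is one attempt and no reset: what is moved stays moved. The work goes in short steps, Python scripts to look and compute and a tool call to move; the robot and the scene stay as the last step left them, time stands still between calls to the robot, and variables do not carry over. Pictures are saved under pics/ and viewed, at most 10 in all, crops included, and the job is handed in when it is done.

Besides the shell and the picture viewer there is one more tool, called after "Request:" by a JSON object that holds its "op" and its "data", one argument or row to a line. carry_out: Moves the arm, as the interface text tells. Shift numbers are shares of 0.025 m and turn numbers shares of 0.1 rad, none past 1 either way. Its arguments: {"type":"object","properties":{"commands":{"type":"array"},"squeeze":{"type":"number"}},"required":["commands"]}

```bash
mkdir -p pics; cat > h.py <<'E'
import numpy as np,cv2
from cell import arm
from scipy.spatial.transform import Rotation as Ro
def snap(n,f=None):
    s=arm.observe(); im=arm.get_image(n)
    if f: cv2.imwrite('pics/'+f,im['pixels'][:,:,::-1])
    z=im['range_z']; v,u=np.mgrid[:400,:640]; K=im['mtx']
    P=np.stack([(u-K[0,2])/K[0,0]*z,(v-K[1,2])/K[1,1]*z,z],-1)
    if 'R' in im: W=(P-im['t'])@im['R']
    else:
        T=im['tool_from_camera']; W=P@T[:3,:3].T+T[:3,3]
        R=Ro.from_rotvec(s['ee_rot']).as_matrix(); W=W@R.T+s['position']
    W[z==0]=np.nan
    return im['pixels'],W
def st():
    s=arm.observe(); R=Ro.from_rotvec(s['ee_rot']).as_matrix()
    print('t',round(s['clock'],2),'p',np.round(s['position'],4),'F',np.round(s['force'],1),'w',round(s['width'],3),'g',round(s['gripper_force'],1),'q',np.round(s['joints'],2)); print(np.round(R,3).tolist())
    return s,R
E
python3 - <<'E'
from h import *
st()
for n in('scene','side'):
    px,W=snap(n,n+'0.png'); np.savez(n+'0.npz',px=px,W=W)
E
```

```text
t 0.0 p [ 0.2821 -0.5571  0.2259] F [-0.8 -0.6  0.2] w 0.999 g 0.0 q [ 1.    0.44  0.02  1.57 -0.01  1.13 -0.08]
[[0.892, 0.452, -0.001], [0.452, -0.892, 0.001], [-0.0, -0.002, -1.0]]
```

View pics/scene0.png

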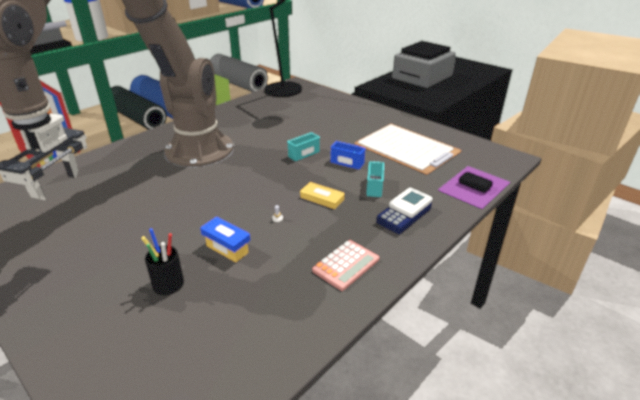

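View pics/side0.png

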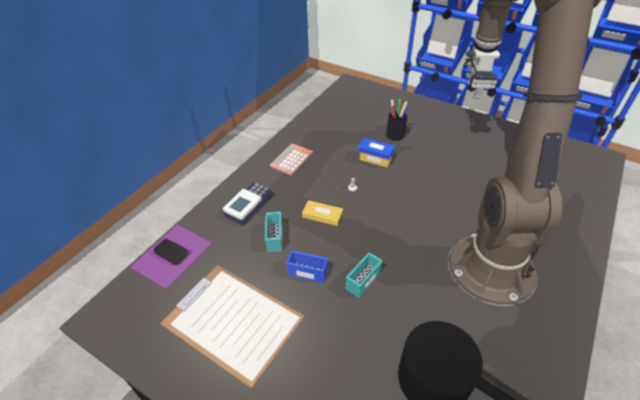

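The scene view shows the blue-lidded yellow tub at (226,240), the foot at (277,214) and the yellow lid at (322,195). Three open tubs could be the blue one: (347,155), (304,146) and (375,178). The first is true blue and the other two are turquoise, so (347,155) fits, which is (307,267) in the side view. I'll confirm it in a crop and measure.

```bash
python3 - <<'E'
from h import *
a=np.load('scene0.npz')['px'];b=np.load('side0.npz')['px']
c=np.hstack([cv2.resize(a[120:270,190:390],(400,300),interpolation=3),cv2.resize(b[130:300,230:400],(300,300),interpolation=3)])
cv2.imwrite('pics/crop.png',c[:,:,::-1])
for n in('scene','side'):
    d=np.load(n+'0.npz');px,W=d['px'],d['W']
    h=cv2.cvtColor(px,cv2.COLOR_RGB2HSV).astype(int);H,S,V=h[...,0],h[...,1],h[...,2]
    on=(W[...,0]>.2)&(W[...,0]<1)&(abs(W[...,1])<.7)&(W[...,2]>.004)&(W[...,2]<.2)
    for nm,m in dict(blue=(H>108)&(H<128)&(S>150)&(V>60),yel=(H>15)&(H<30)&(S>120),any=S>=0).items():
        k,l,s,c=cv2.connectedComponentsWithStats((m&on).astype('uint8'))
        for i in range(1,k):
            if s[i,4]<15: continue
            p=W[l==i];top=np.nanpercentile(p[:,2],97)
            q=p[p[:,2]>top-.006]
            r=cv2.minAreaRect((q[:,:2]*1000).astype('float32'))
            print(n,nm,np.round(c[i]),s[i,4],'top',round(top,3),'rect',np.round(r[0],1),np.round(r[1],1),round(r[2],1))
E
```

```text
scene blue [348. 153.] 523 top 0.062 rect [469.  296.1] [108.2  53.5] 18.5
scene blue [225. 234.] 708 top 0.067 rect [ 525.1 -275.9] [126.4  62.3] 6.2
scene blue [155. 241.] 59 top 0.151 rect [ 493.6 -451. ] [3.6 4.4] 3.0
scene yel [322. 196.] 489 top 0.026 rect [549.7  75.4] [127.2  64.4] 11.3
scene yel [145. 240.] 15 top 0.153 rect [ 507.4 -477.3] [3.9 5.6] 86.2
scene yel [209. 243.] 36 top 0.026 rect [ 482.5 -303. ] [17.5  4.2] 4.1
scene yel [238. 253.] 150 top 0.029 rect [ 576.  -276.6] [48.8 20.2] 66.7
scene yel [156. 254.] 19 top 0.113 rect [ 513.6 -464.1] [1.8 4.6] 80.9
scene any [394. 149.] 2822 top 0.059 rect [466.9 297.5] [113.8  57.5] 17.0
scene any [303. 146.] 637 top 0.062 rect [310.4 238.4] [112.7  52.8] 81.4
scene any [375. 179.] 512 top 0.063 rect [631.1 237.6] [ 47.  121.9] 35.9
scene any [476. 182.] 493 top 0.035 rect [867.2 457.8] [55.1 92.2] 89.8
scene any [322. 195.] 624 top 0.026 rect [549.7  75.4] [127.2  64.4] 11.3
scene any [405. 211.] 1471 top 0.048 rect [789.5 196.7] [ 79.9 112.5] 0.2
scene any [277. 215.] 88 top 0.044 rect [525.3 -92.5] [ 8.7 14.5] 47.1
sc
[... 1262 characters left out ...]
8 top 0.007 rect [ 881.4 -126.3] [31.8 38. ] 46.0
side any [270. 156.] 17 top 0.007 rect [881.1 -77.2] [23.3 43.5] 59.9
side any [353. 185.] 69 top 0.048 rect [524.1 -93.2] [ 7.1 11.6] 27.4
side any [247. 203.] 1202 top 0.051 rect [785.2 198.9] [106.9  80.6] 89.3
side any [322. 212.] 651 top 0.028 rect [547.4  75.6] [123.5  63.2] 12.5
side any [274. 231.] 629 top 0.065 rect [629.3 239.3] [ 45.9 114.9] 34.8
side any [172. 255.] 1545 top 0.036 rect [862.5 460.2] [95.3 54.3] 1.5
side any [307. 266.] 968 top 0.064 rect [464.4 297.9] [111.6  50.1] 14.8
side any [364. 274.] 913 top 0.064 rect [309.3 238.4] [113.2  48.5] 81.8
side any [234. 323.] 8286 top 0.013 rect [559.3 536.1] [230.  325.3] 88.5
```

View pics/crop.png

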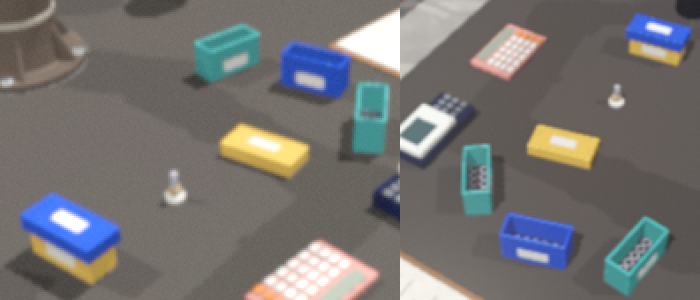

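The crop confirms it: the tub at (316,70) in the crop is true blue and the two beside it are turquoise. The foot stands alone at crop (175,188). I'll go to the foot first.

Request:
{"op": "carry_out", "data": {
  "commands": [
    [1,1,-0.71,0,0,0,0],
    [1,1,-0.71,0,0,0,0],
    [1,1,-0.71,0,0,0,0],
    [1,1,-0.71,0,0,0,0],
    [1,1,-0.71,0,0,0,0],
    [1,1,-0.71,0,0,0,0],
    [1,1,-0.71,0,0,0,0],
    [1,1,-0.71,0,0,0,0]
  ],
  "squeeze": 15
}}

```text
clock: 0.9
position: [0.3969, -0.3393, 0.2265]
ee_rot: [-3.055, -0.73, 0.001]
force: [0.2, 0.2, 0.3]
width: 1.0
gripper_force: 0.0
```

Request:
{"op": "carry_out", "data": {
  "commands": [
    [1,1,-0.71,0,0,0,0],
    [1,1,-0.71,0,0,0,0],
    [1,1,-0.71,0,0,0,0],
    [1,1,-0.71,0,0,0,0],
    [1,1,-0.71,0,0,0,0],
    [1,1,-0.71,0,0,0,0],
    [1,1,-0.71,0,0,0,0],
    [1,1,-0.71,0,0,0,0]
  ]
}}

```text
clock: 1.7
position: [0.5111, -0.1224, 0.2265]
ee_rot: [-3.056, -0.729, 0.001]
force: [-0.2, -0.8, -0.1]
width: 1.003
gripper_force: 0.0
```

Request:
{"op": "carry_out", "data": {
  "commands": [
    [1,0,0,0,0,0,-1],
    [1,0,0,0,0,0,-1],
    [1,0,0,0,0,0,-1],
    [1,0,0,0,0,0,-1],
    [1,0,0,0,0,0,-1],
    [1,0,0,0,0,0,-1],
    [1,0,0,0,0,0,-1],
    [1,0,0,0,0,0,-1]
  ]
}}

```text
clock: 2.5
position: [0.5106, -0.1236, 0.2264]
ee_rot: [-2.526, -1.867, 0.001]
force: [-0.7, -0.2, 0.4]
width: 0.996
gripper_force: 0.0
```

Request:
{"op": "carry_out", "data": {
  "commands": [
    [1,0,0,0,0,0,-1],
    [1,0,0,0,0,0,-1],
    [1,0,0,0,0,0,-1],
    [1,0,0,0,0,0,-1],
    [1,0,0,0,0,0,-1],
    [1,0,0,0,0,0,-0.8],
    [1,0,0,0,0,0,0]
  ]
}}

```text
clock: 3.2
position: [0.5106, -0.1236, 0.2264]
ee_rot: [-1.89, -2.508, 0.001]
force: [0.2, 0.1, -0.6]
width: 1.0
gripper_force: 0.0
```

```bash
python3 - <<'E'
from h import *
st(); px,W=snap('wrist','w1.png'); np.savez('w1.npz',px=px,W=W)
z=W[...,2]; m=(z>.03)&(z<.06)
k,l,s,c=cv2.connectedComponentsWithStats(m.astype('uint8'))
for i in range(1,k):
    if s[i,4]>20: print(c[i],s[i,4],np.nanmedian(W[l==i],0))
E
```

```text
t 3.2 p [ 0.5106 -0.1236  0.2264] F [ 0.2  0.1 -0.6] w 1.0 g 0.0 q [ 0.49  0.32 -0.45  1.79  0.15  1.08  0.26]
[[-0.275, 0.961, -0.001], [0.961, 0.275, 0.0], [0.0, -0.001, -1.0]]
[344.74576271 147.44915254] 118 [ 0.52423739 -0.09237106  0.04549217]
[298.64824561 285.08684211] 1140 [ 0.5195796  -0.24986731  0.04953766]
```

View pics/w1.png

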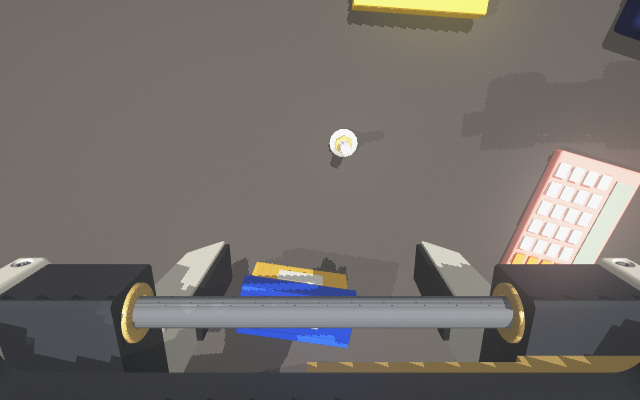

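The wrist view shows the foot at (344,143). Its position agrees with the scene and side cameras, (0.524,-0.0925). Next I descend over it, keeping the fingertips just above the nut, and grip.

Request:
{"op": "carry_out", "data": {
  "commands": [
    [0.7,0.52,0.44,1,0,0,0],
    [0.6,0.52,0.44,1,0,0,0],
    [0.5,0,0,1,0,0,0],
    [0.5,0,0,1,0,0,0],
    [0.5,0,0,1,0,0,0],
    [0.5,0,0,1,0,0,0],
    [0.5,0,0,1,0,0,0],
    [0.5,0,0,0.5,0,0,0]
  ]
}}

```text
clock: 4.05
position: [0.5238, -0.0925, 0.0373]
ee_rot: [-1.894, -2.504, 0.002]
force: [0.4, -0.6, -0.4]
width: 0.503
gripper_force: 0.0
```

```bash
python3 -c "
from h import *
st()"
```

```text
t 4.05 p [ 0.5238 -0.0925  0.0373] F [ 0.4 -0.6 -0.4] w 0.503 g 0.0 q [ 0.35  0.56 -0.38  1.97  0.32  0.68  0.05]
[[-0.272, 0.962, -0.003], [0.962, 0.272, 0.0], [0.001, -0.003, -1.0]]
```

Request:
{"op": "carry_out", "data": {
  "commands": [
    [0.5,0,0,0.66,0,0,0],
    [0,0,0,0,0,0,0],
    [0,0,0,0,0,0,0],
    [0,0,0,0,0,0,0],
    [0,0,0,0,0,0,0],
    [0,0,0,0,0,0,0],
    [0,0,0,0,0,0,0]
  ]
}}

```text
clock: 4.75
position: [0.5253, -0.0926, 0.0232]
ee_rot: [1.892, 2.507, 0.0]
force: [-1.0, -1.1, 4.4]
width: 0.104
gripper_force: 15.0
```

The foot is held: the opening reads 9.6 mm, which matches the stem. I'll lift it and carry it to the blue tub.

Request:
{"op": "carry_out", "data": {
  "commands": [
    [0,0,0,-1,0,0,0],
    [0,0,0,-1,0,0,0],
    [0,0.5,0.1,-1,0,0,0],
    [0,1,0.13,-1,0,0,0],
    [0,1,0.13,-1,0,0,0],
    [0,1,0.13,-1,0,0,0],
    [0,1,0.13,0,0,0,0],
    [0,1,0.13,0,0,0,0]
  ]
}}

```text
clock: 5.55
position: [0.5054, 0.0458, 0.1738]
ee_rot: [1.892, 2.506, 0.002]
force: [0.2, 0.3, -0.5]
width: 0.102
gripper_force: 15.0
```

Request:
{"op": "carry_out", "data": {
  "commands": [
    [0,1,0.13,0,0,0,0],
    [0,1,0.13,0,0,0,0],
    [0,1,0.13,0,0,0,0],
    [0,0.5,0.13,0,0,0,0],
    [0,0,0,0,0,0,0]
  ]
}}

```text
clock: 6.05
position: [0.4935, 0.1343, 0.1728]
ee_rot: [-1.888, -2.51, -0.001]
force: [1.3, -0.1, -0.6]
width: 0.102
gripper_force: 15.0
```

```bash
cat >> h.py <<'E'
def rects(px,W,col,zlo,zhi,c0,rad=.1):
    h=cv2.cvtColor(px,cv2.COLOR_RGB2HSV).astype(int);H,S=h[...,0],h[...,1]
    m=((H>108)&(H<128)&(S>130)) if col=='blue' else (H>15)&(H<32)&(S>110)
    d=np.hypot(W[...,0]-c0[0],W[...,1]-c0[1])
    m=m&(W[...,2]>zlo)&(W[...,2]<zhi)&(d<rad)
    q=W[m]; r=cv2.minAreaRect((q[:,:2]*1000).astype('float32'))
    v,u=np.nonzero(m)
    print(col,len(q),'z',np.round(np.percentile(q[:,2],[5,50,95]),4),'rect',np.round(r[0],1),np.round(r[1],1),round(r[2],2),'px',u.min(),u.max(),v.min(),v.max())
    return r
E
python3 - <<'E'
from h import *
st(); px,W=snap('wrist','w2.png'); np.savez('w2.npz',px=px,W=W)
rects(px,W,'blue',.052,.072,(.466,.297))
E
```

```text
t 6.05 p [0.4935 0.1343 0.1728] F [ 1.3 -0.1 -0.6] w 0.102 g 15.0 q [ 0.03  0.36 -0.52  1.88  0.22  0.95 -0.3 ]
[[-0.277, 0.961, 0.0], [0.961, 0.277, 0.001], [0.001, 0.0, -1.0]]Traceback (most recent call last):
  File "<stdin>", line 3, in <module>
  File "h.py", line 26, in rects
    print(col,len(q),'z',np.round(np.percentile(q[:,2],[5,50,95]),4),'rect',np.round(r[0],1),np.round(r[1],1),round(r[2],2),'px',u.min(),u.max(),v.min(),v.max())
                                  ~~~~~~~~~~~~~^^^^^^^^^^^^^^^^^^
    return _quantile_unchecked(
        a, q, axis, out, overwrite_input, method, keepdims, weights)
    return _ureduce(a,
                    func=_quantile_ureduce_func,
    ...<5 lines>...
                    overwrite_input=overwrite_input,
                    method=method)
    r = func(a, **kwargs)
    result = _quantile(arr,
                       quantiles=q,
    ...<2 lines>...
                       out=out,
                       weights=wgt)
    slices_having_nans = np.isnan(arr[-1, ...])
                                  ~~~^^^^^^^^^
IndexError: index -1 is out of bounds for axis 0 with size 0
```

View pics/w2.png

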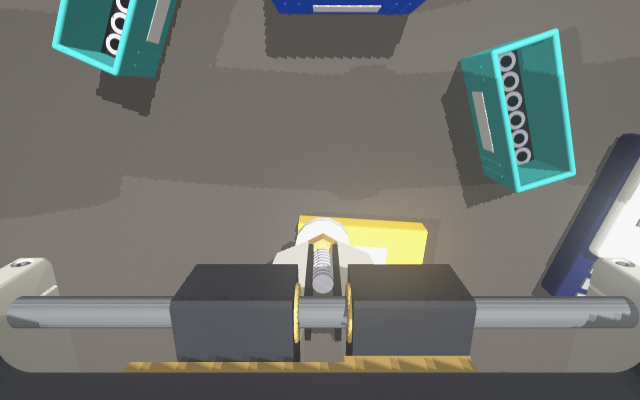

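The wrist view shows the foot held upright at (322,245), the yellow lid below it and the blue tub ahead at (345,5). I'll move on until the whole tub is in view.

Request:
{"op": "carry_out", "data": {
  "commands": [
    [0,1,0.15,0,0,0,0],
    [0,1,0.15,0,0,0,0],
    [0,1,0.15,0,0,0,0],
    [0,0,0,0,0,0,0]
  ]
}}

```text
clock: 6.5
position: [0.4837, 0.2099, 0.1729]
ee_rot: [-1.889, -2.509, -0.002]
force: [0.3, -0.6, -1.2]
width: 0.102
gripper_force: 15.0
```

```bash
python3 - <<'E'
from h import *
st(); px,W=snap('wrist'); np.savez('w3.npz',px=px,W=W)
rects(px,W,'blue',.052,.072,(.466,.297))
E
```

```text
t 6.5 p [0.4837 0.2099 0.1729] F [ 0.3 -0.6 -1.2] w 0.102 g 15.0 q [-0.1   0.39 -0.53  1.85  0.23  0.97 -0.46]
[[-0.277, 0.961, 0.0], [0.961, 0.277, 0.001], [0.001, 0.0, -1.0]]
blue 1804 z [0.0596 0.0621 0.0635] rect [465.9 297.8] [111.8  47.6] 16.03 px 254 410 41 110
```

Request:
{"op": "carry_out", "data": {
  "commands": [
    [0,0.9,0.07,0,0,0,0],
    [0,0.9,0.07,0,0,0,0],
    [0,0.9,0.07,0,0,0,0],
    [0,0.88,0.07,0,0,0,0],
    [0,0,0,0.6,0,0,0],
    [0,0,0,0.6,0,0,0],
    [0,0,0,0.6,0,0,0],
    [0,0,0,0,0,0,0]
  ]
}}

```text
clock: 7.35
position: [0.4663, 0.2924, 0.1257]
ee_rot: [-1.896, -2.505, 0.007]
force: [0.1, -0.3, -0.5]
width: 0.104
gripper_force: 15.0
```

Request:
{"op": "carry_out", "data": {
  "commands": [
    [0,0,0,0.7,0,0,0],
    [0,0,0,0.7,0,0,0],
    [0,0,0,0.7,0,0,0],
    [0,0,0,0.7,0,0,0],
    [0,0,0,0.5,0,0,0],
    [0,0,0,0.2,0,0,0],
    [0,0,0,0.1,0,0,0],
    [0,0,0,0,0,0,0]
  ]
}}

```text
clock: 8.15
position: [0.4665, 0.2958, 0.038]
ee_rot: [1.892, 2.507, 0.0]
force: [0.2, -0.6, -0.7]
width: 0.103
gripper_force: 15.0
```

Request:
{"op": "carry_out", "data": {
  "commands": [
    [0,0.06,0,0.1,0,0,0],
    [0,0,0,0.1,0,0,0],
    [0,0,0,0.04,0,0,0],
    [0,0,0,0,0,0,0]
  ]
}}

```text
clock: 8.55
position: [0.466, 0.2978, 0.033]
ee_rot: [1.891, 2.507, 0.002]
force: [-2.8, -2.1, 12.6]
width: 0.099
gripper_force: 15.0
```

Contact: 12.6 N upward, so the foot is on the nut layer. I'll release it and rise.

Request:
{"op": "carry_out", "data": {
  "commands": [
    [0,0,0,-0.04,0,0,0],
    [0.3,0,0,0,0,0,0],
    [0.3,0,0,0,0,0,0],
    [0.3,0,0,-0.4,0,0,0],
    [0.3,0,0,-1,0,0,0],
    [0.3,0,0,-1,0,0,0],
    [0.3,0,0,-1,0,0,0],
    [0.4,0,0,-1,0,0,0]
  ]
}}

```text
clock: 9.35
position: [0.4656, 0.2973, 0.1443]
ee_rot: [-1.892, -2.508, -0.0]
force: [1.3, 0.3, 0.1]
width: 0.348
gripper_force: 0.0
```

Request:
{"op": "carry_out", "data": {
  "commands": [
    [0.6,-0.5,0,-1,0,0,0],
    [0.8,-1,0,-1,0,0,0],
    [1,-1,0,0,0,0,0],
    [1,-1,0,0,0,0,0],
    [1,0,0,0,0,0,0]
  ]
}}

```text
clock: 9.85
position: [0.4911, 0.2091, 0.1933]
ee_rot: [1.897, 2.501, -0.002]
force: [-0.6, -0.4, -0.0]
width: 0.771
gripper_force: 0.0
```

```bash
python3 - <<'E'
from h import *
st(); px,W=snap('wrist'); np.savez('w4.npz',px=px,W=W)
r=rects(px,W,'blue',.052,.072,(.466,.297))
m=(W[...,2]>.045)&(np.hypot(W[...,0]-.466,W[...,1]-.298)<.015); print(m.sum(),np.nanmean(W[m],0))
cv2.imwrite('pics/w4.png',cv2.resize(px[0:240,180:500],(640,480))[:,:,::-1])
E
```

```text
t 9.85 p [0.4911 0.2091 0.1933] F [-0.6 -0.4 -0. ] w 0.771 g 0.0 q [-0.1   0.38 -0.54  1.81  0.23  1.02 -0.45]
[[-0.27, 0.963, 0.001], [0.963, 0.27, -0.002], [-0.002, 0.0, -1.0]]
blue 1654 z [0.0598 0.0624 0.0639] rect [466. 298.] [112.   47.5] 16.1 px 248 395 39 104
152 [0.46658654 0.29692061 0.05566628]
```

View pics/w4.png

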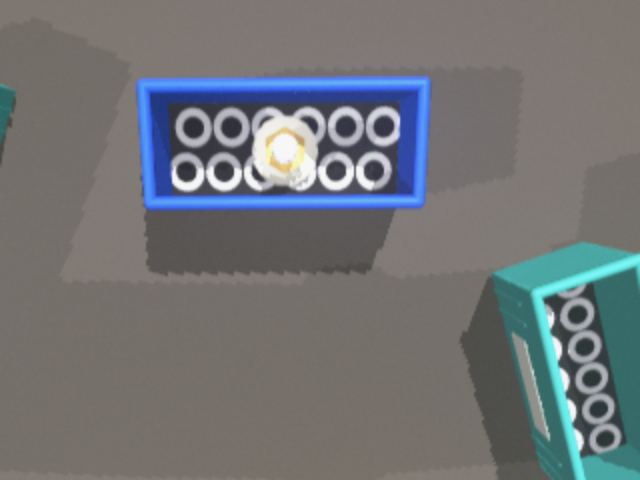

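The crop shows the foot standing upright inside the blue tub at (285,148), top at 56 mm, which is below the rim. The tub has not moved. Now for the blue lid.

Request:
{"op": "carry_out", "data": {
  "commands": [
    [1,-1,-0.41,0,0,0,0],
    [1,-1,-0.41,0,0,0,0],
    [1,-1,-0.41,0,0,0,0],
    [1,-1,-0.41,0,0,0,0],
    [1,-1,-0.41,0,0,0,0],
    [1,-1,-0.41,0,0,0,0],
    [1,-1,-0.41,0,0,0,0],
    [1,-1,-0.41,0,0,0,0]
  ]
}}

```text
clock: 10.7
position: [0.4656, -0.0014, 0.1931]
ee_rot: [-1.89, -2.509, -0.001]
force: [-0.3, 0.6, 0.0]
width: 1.004
gripper_force: 0.0
```

Request:
{"op": "carry_out", "data": {
  "commands": [
    [1,-1,-0.41,0,0,0,0],
    [1,-1,-0.41,0,0,0,0],
    [1,-1,-0.41,0,0,0,0],
    [1,-1,-0.41,0,0,0,0],
    [1,-1,-0.41,0,0,0,0],
    [1,-1,-0.41,0,0,0,0],
    [1,-1,-0.41,0,0,0,0],
    [1,-1,-0.41,0,0,0,0]
  ]
}}

```text
clock: 11.5
position: [0.4423, -0.2163, 0.1931]
ee_rot: [1.89, 2.509, 0.001]
force: [0.8, 0.0, -0.2]
width: 1.0
gripper_force: 0.0
```

Request:
{"op": "carry_out", "data": {
  "commands": [
    [1,-1,-0.41,0,0,0,1],
    [1,-1,-0.41,0,0,0,1],
    [1,-0.5,-0.41,0,0,0,1],
    [1,0,0,0,0,0,1],
    [1,0,0,0,0,0,1],
    [1,0,0,0,0,0,1],
    [1,0,0,0,0,0,1],
    [1,0,0,0,0,0,1]
  ]
}}

```text
clock: 12.3
position: [0.4248, -0.2818, 0.193]
ee_rot: [-2.721, -1.57, -0.001]
force: [0.0, 0.8, 0.2]
width: 1.001
gripper_force: 0.0
```

Request:
{"op": "carry_out", "data": {
  "commands": [
    [1,0,0,0,0,0,1],
    [1,0,0,0,0,0,1],
    [1,0,0,0,0,0,1],
    [1,0,0,0,0,0,1],
    [1,0,0,0,0,0,1],
    [1,0,0,0,0,0,1],
    [1,0,0,0,0,0,1],
    [1,0,0,0,0,0,1]
  ]
}}

```text
clock: 13.1
position: [0.4248, -0.2818, 0.193]
ee_rot: [-3.117, -0.386, -0.001]
force: [0.0, -0.7, -0.3]
width: 1.0
gripper_force: 0.0
```

Request:
{"op": "carry_out", "data": {
  "commands": [
    [1,0,0,0,0,0,1],
    [1,0,0,0,0,0,0.3],
    [1,0,0,0,0,0,0]
  ]
}}

```text
clock: 13.4
position: [0.4245, -0.2823, 0.1929]
ee_rot: [-3.136, -0.191, -0.0]
force: [-1.2, -0.2, -0.7]
width: 1.0
gripper_force: 0.0
```

```bash
python3 - <<'E'
from h import *
st(); px,W=snap('wrist','w5.png'); np.savez('w5.npz',px=px,W=W)
r=rects(px,W,'blue',.058,.075,(.524,-.275))
E
```

```text
t 13.4 p [ 0.4245 -0.2823  0.1929] F [-1.2 -0.2 -0.7] w 1.0 g 0.0 q [ 0.49  0.28 -0.01  1.89  0.    0.96 -0.97]
[[0.993, 0.121, 0.0], [0.121, -0.993, 0.0], [0.0, -0.0, -1.0]]
blue 1255 z [0.0646 0.0659 0.0673] rect [ 516.2 -279. ] [104.7  59.1] 6.6 px 292 373 0 144
```

Request:
{"op": "carry_out", "data": {
  "commands": [
    [1,0.8,-0.2,0,0,0,0.06],
    [1,0.4,0,0,0,0,0],
    [1,0,0,0,0,0,0]
  ]
}}

```text
clock: 13.75
position: [0.4546, -0.274, 0.1927]
ee_rot: [-3.136, -0.182, -0.001]
force: [0.3, 0.1, -0.4]
width: 1.0
gripper_force: 0.0
```

```bash
python3 - <<'E'
from h import *
st(); px,W=snap('wrist','w6.png'); np.savez('w6.npz',px=px,W=W)
r=rects(px,W,'blue',.058,.075,(.524,-.275))
E
```

```text
t 13.75 p [ 0.4546 -0.274   0.1927] F [ 0.3  0.1 -0.4] w 1.0 g 0.0 q [ 0.45  0.32 -0.01  1.85  0.    0.98 -1.02]
[[0.993, 0.116, 0.001], [0.116, -0.993, 0.0], [0.001, -0.0, -1.0]]
blue 1500 z [0.0647 0.066  0.0672] rect [ 525.4 -277.9] [121.8  59. ] 6.57 px 298 377 20 180
```

Request:
{"op": "carry_out", "data": {
  "commands": [
    [1,1,0.2,0.6,0,0,0],
    [1,1,0.2,0.6,0,0,0],
    [1,0.79,0.08,0.6,0,0,0],
    [1,0,0,1,0,0,0],
    [1,0,0,1,0,0,0],
    [1,0,0,0.6,0,0,0],
    [1,0,0,0,0,0,0]
  ]
}}

```text
clock: 14.5
position: [0.5214, -0.2786, 0.0805]
ee_rot: [-3.135, -0.177, 0.007]
force: [-0.8, -0.4, -0.6]
width: 1.0
gripper_force: 0.0
```

```bash
python3 -c "
from h import *
st()"
```

```text
t 14.5 p [ 0.5214 -0.2786  0.0805] F [-0.8 -0.4 -0.6] w 1.0 g 0.0 q [ 0.41  0.54 -0.02  1.81  0.01  0.8  -1.07]
[[0.994, 0.112, -0.004], [0.112, -0.994, 0.001], [-0.004, -0.002, -1.0]]
```

Request:
{"op": "carry_out", "data": {
  "commands": [
    [1,0,0,0.7,0,0,0],
    [1,0,0,0.7,0,0,0],
    [1,0,0,0.4,0,0,0],
    [1,0,0,0,0,0,0],
    [1,0,0,0,0,0,0]
  ]
}}

```text
clock: 15.0
position: [0.524, -0.2791, 0.0385]
ee_rot: [3.136, 0.177, 0.001]
force: [0.0, 0.3, 0.4]
width: 0.999
gripper_force: 0.0
```

```bash
python3 -c "
from h import *
st()"
```

```text
t 15.0 p [ 0.524  -0.2791  0.0385] F [0.  0.3 0.4] w 0.999 g 0.0 q [ 0.41  0.6  -0.02  1.84  0.02  0.71 -1.07]
[[0.994, 0.112, 0.001], [0.112, -0.994, -0.0], [0.001, 0.0, -1.0]]
```

Request:
{"op": "carry_out", "data": {
  "commands": [
    [0.5,0.06,-0.04,0,0,0,0],
    [0.5,0,0,0,0,0,0],
    [0.5,0,0,0,0,0,0],
    [0.5,0,0,0,0,0,0],
    [0.5,0,0,0,0,0,0]
  ],
  "squeeze": 20
}}

```text
clock: 15.5
position: [0.5252, -0.2776, 0.0379]
ee_rot: [3.136, 0.177, 0.0]
force: [-0.0, 0.3, 2.5]
width: 0.643
gripper_force: 20.0
```

```bash
python3 -c "
from h import *
st()"
```

```text
t 15.5 p [ 0.5252 -0.2776  0.0379] F [-0.   0.3  2.5] w 0.643 g 20.0 q [ 0.41  0.6  -0.02  1.84  0.01  0.71 -1.08]
[[0.994, 0.112, 0.0], [0.112, -0.994, -0.0], [0.0, 0.0, -1.0]]
```

The lid is gripped at 59 mm. I'll lift it, turn it to the tub's heading and carry it across.

Request:
{"op": "carry_out", "data": {
  "commands": [
    [0.5,0,0,-0.3,0,0,0],
    [0.5,0,0,-0.5,0,0,0],
    [0.5,0,0,-0.8,0,0,0],
    [0.5,0,0,-1,0,0,0],
    [0.5,0,0,-1,0,0,-0.84],
    [0.5,0,0,-1,0,0,-0.84],
    [0.5,0,0,-0.5,0,0,0],
    [0.5,0,0,0,0,0,0]
  ]
}}

```text
clock: 16.3
position: [0.5262, -0.2782, 0.1676]
ee_rot: [3.109, 0.435, 0.006]
force: [0.6, 0.0, -1.4]
width: 0.637
gripper_force: 20.0
```

Request:
{"op": "carry_out", "data": {
  "commands": [
    [0.5,0.18,-1,0,0,0,0],
    [0.5,0.18,-1,0,0,0,0],
    [0.5,0.18,-1,0,0,0,0],
    [0.5,0.18,-1,0,0,0,0],
    [0.5,0.18,-1,0,0,0,0],
    [0.5,0.18,-1,0,0,0,0],
    [0.5,0.18,-1,0,0,0,0],
    [0.5,0.18,-1,0,0,0,0]
  ]
}}

```text
clock: 17.1
position: [0.5033, -0.0743, 0.164]
ee_rot: [-3.111, -0.436, 0.003]
force: [0.5, 0.5, -0.1]
width: 0.643
gripper_force: 20.0
```

Request:
{"op": "carry_out", "data": {
  "commands": [
    [0.5,0.18,-1,0,0,0,0],
    [0.5,0.18,-1,0,0,0,0],
    [0.5,0.18,-1,0,0,0,0],
    [0.5,0.18,-1,0,0,0,0],
    [0.5,0.18,-1,0,0,0,0],
    [0.5,0.18,-1,0,0,0,0],
    [0.5,0.18,-1,0,0,0,0],
    [0.5,0.18,-1,0,0,0,0]
  ]
}}

```text
clock: 17.9
position: [0.4825, 0.1275, 0.164]
ee_rot: [3.111, 0.436, -0.003]
force: [0.3, 0.1, -0.9]
width: 0.646
gripper_force: 20.0
```

Request:
{"op": "carry_out", "data": {
  "commands": [
    [0.5,0.18,-1,0,0,0,0],
    [0.5,0.18,-1,0,0,0,0],
    [0.5,0.18,-1,0,0,0,0],
    [0.5,0,0,0,0,0,0]
  ]
}}

```text
clock: 18.3
position: [0.4742, 0.2064, 0.1642]
ee_rot: [-3.108, -0.444, 0.002]
force: [-0.3, -0.4, -1.2]
width: 0.642
gripper_force: 20.0
```

```bash
python3 - <<'E'
from h import *
st(); px,W=snap('scene'); r=rects(px,W,'blue',.05,.068,(.466,.297));np.savez('s7.npz',px=px,W=W)
px,W=snap('side','side7.png'); r=rects(px,W,'blue',.05,.07,(.466,.297))
for c in('scene','side'):
    px,W=snap(c); rects(px,W,'yel',.045,.075,(.525,-.278))
E
```

```text
t 18.3 p [0.4742 0.2064 0.1642] F [-0.3 -0.4 -1.2] w 0.642 g 20.0 q [-0.33  0.34 -0.24  1.9   0.1   0.91 -1.9 ]
[[0.96, 0.28, -0.002], [0.28, -0.96, 0.002], [-0.001, -0.002, -1.0]]
blue 219 z [0.0508 0.0571 0.063 ] rect [466.3 298.9] [113.5  55.4] 16.44 px 331 364 142 157
blue 283 z [0.0506 0.0591 0.0646] rect [464.7 298.1] [111.6  50.5] 16.55 px 287 327 251 273
yel 442 z [0.0461 0.0554 0.063 ] rect [ 524.7 -275.9] [113.4  49.4] 6.68 px 204 246 220 248
yel 267 z [0.0462 0.0554 0.0645] rect [ 523.7 -276.6] [112.4  55.8] 8.27 px 361 392 140 158
```

Request:
{"op": "carry_out", "data": {
  "commands": [
    [0.5,0.2,-1,0,0,0,0],
    [0.5,0.2,-1,0,0,0,0],
    [0.5,0.2,-1,0,0,0,0],
    [0.5,0.1,-0.61,0,0,0,0],
    [0.5,0,0,0.8,0,0,0],
    [0.5,0,0,1,0,0,0],
    [0.5,0,0,1,0,0,0],
    [0.5,0,0,0,0,0,0]
  ]
}}

```text
clock: 19.3
position: [0.466, 0.2914, 0.0923]
ee_rot: [3.108, 0.437, -0.008]
force: [-0.6, -0.2, -1.1]
width: 0.638
gripper_force: 20.0
```

Request:
{"op": "carry_out", "data": {
  "commands": [
    [0.5,0,0,0.3,0,0,0],
    [0.5,0,0,0,0,0,0],
    [0.5,0,0,0,0,0,0]
  ]
}}

```text
clock: 19.6
position: [0.4681, 0.2943, 0.0886]
ee_rot: [-3.11, -0.439, -0.002]
force: [0.2, -0.1, 0.5]
width: 0.64
gripper_force: 20.0
```

```bash
python3 - <<'E'
from h import *
st()
for c in('scene','side'):
    px,W=snap(c,c+'8.png'); rects(px,W,'blue',.09,.11,(.466,.297)); rects(px,W,'blue',.02,.12,(.466,.297))
    np.savez(c+'8.npz',px=px,W=W)
E
```

```text
t 19.6 p [0.4681 0.2943 0.0886] F [ 0.2 -0.1  0.5] w 0.64 g 20.0 q [-0.49  0.49 -0.23  1.89  0.16  0.78 -2.1 ]
[[0.961, 0.277, 0.001], [0.277, -0.961, 0.001], [0.001, -0.0, -1.0]]
blue 117 z [0.0934 0.1021 0.1092] rect [483.4 270.9] [125.   43.7] 33.82 px 329 366 136 147
blue 698 z [0.0295 0.0563 0.1162] rect [470.8 294.1] [121.6  68.5] 15.5 px 329 367 131 163
blue 70 z [0.0939 0.1028 0.1096] rect [411.6 287.8] [69.  34.6] 70.01 px 311 330 246 264
blue 640 z [0.0248 0.0949 0.1182] rect [465.9 294.2] [122.9  63.8] 18.22 px 286 330 236 279
```

Request:
{"op": "carry_out", "data": {
  "commands": [
    [0.5,-0.05,-0.17,0.4,0,0,0],
    [0.5,0,0,0.4,0,0,0],
    [0.5,0,0,0.15,0,0,0],
    [0.5,0,0,0,0,0,0],
    [0.5,0,0,0,0,0,0]
  ]
}}

```text
clock: 20.2
position: [0.465, 0.2978, 0.0637]
ee_rot: [3.11, 0.44, -0.001]
force: [0.7, -0.2, 0.1]
width: 0.641
gripper_force: 20.0
```

```bash
python3 -c "
from h import *
st()"
```

```text
t 20.2 p [0.465  0.2978 0.0637] F [ 0.7 -0.2  0.1] w 0.641 g 20.0 q [-0.5   0.52 -0.23  1.91  0.17  0.73 -2.12]
[[0.961, 0.277, -0.0], [0.277, -0.961, -0.0], [-0.0, 0.0, -1.0]]
```

Request:
{"op": "carry_out", "data": {
  "commands": [
    [0.5,0.03,0,0.15,0,0,0],
    [0.5,0,0,0.15,0,0,0],
    [0.5,0,0,0.1,0,0,0],
    [0.5,0,0,0,0,0,0]
  ]
}}

```text
clock: 20.6
position: [0.4656, 0.2978, 0.0535]
ee_rot: [3.11, 0.439, -0.001]
force: [-0.5, -0.4, -0.7]
width: 0.645
gripper_force: 20.0
```

No force with the skirt below the rim level, so the lid has gone over the rim. I'll carry on down.

Request:
{"op": "carry_out", "data": {
  "commands": [
    [0.5,0,0,0.2,0,0,0],
    [0.5,0,0,0.2,0,0,0],
    [0.5,0,0,0.15,0,0,0],
    [0.5,0,0,0.07,0,0,0],
    [0.5,0,0,0,0,0,0]
  ]
}}

```text
clock: 21.1
position: [0.4657, 0.298, 0.0382]
ee_rot: [3.11, 0.44, -0.001]
force: [0.4, -0.3, -0.7]
width: 0.64
gripper_force: 20.0
```

Request:
{"op": "carry_out", "data": {
  "commands": [
    [0.5,0,0,0.05,0,0,0],
    [0.5,0,0,0.04,0,0,0],
    [0.5,0,0,0,0,0,0]
  ]
}}

```text
clock: 21.4
position: [0.466, 0.2981, 0.0377]
ee_rot: [3.111, 0.439, 0.001]
force: [-4.4, -3.5, 18.5]
width: 0.642
gripper_force: 20.0
```

Seated, with 18.5 N of push. I'll release, rise and move to the yellow lid.

Request:
{"op": "carry_out", "data": {
  "commands": [
    [1,0,0,0,0,0,0],
    [1,0,0,0,0,0,0],
    [1,0,0,-0.3,0,0,0],
    [1,0,0,-1,0,0,0],
    [1,0,0,-1,0,0,0],
    [1,0,0,-1,0,0,0],
    [1,0,0,-1,0,0,0.7],
    [1,0,0,-1,0,0,0]
  ]
}}

```text
clock: 22.2
position: [0.4657, 0.298, 0.1702]
ee_rot: [-3.124, -0.327, -0.0]
force: [0.2, -0.6, 0.6]
width: 0.999
gripper_force: 0.0
```

Request:
{"op": "carry_out", "data": {
  "commands": [
    [1,-0.3,1,-1,0,0,0],
    [1,-0.3,1,0,0,0,0],
    [1,-0.3,1,0,0,0,0],
    [1,-0.2,1,0,0,0,0],
    [1,-0.2,1,0,0,0,0],
    [1,-0.2,1,0,0,0,0],
    [1,-0.2,1,0,0,0,0],
    [1,0,1,0,0,0,0]
  ]
}}

```text
clock: 23.0
position: [0.4656, 0.0925, 0.1941]
ee_rot: [3.124, 0.331, -0.0]
force: [0.5, 0.4, -1.1]
width: 1.003
gripper_force: 0.0
```

Request:
{"op": "carry_out", "data": {
  "commands": [
    [1,0,1,0,0,0,0],
    [1,0,0.3,0,0,0,0],
    [1,0,0,0,0,0,0]
  ]
}}

```text
clock: 23.3
position: [0.4731, 0.061, 0.1939]
ee_rot: [3.124, 0.327, 0.0]
force: [-0.1, 0.7, 0.5]
width: 1.001
gripper_force: 0.0
```

```bash
python3 - <<'E'
from h import *
st(); px,W=snap('wrist','w9.png'); np.savez('w9.npz',px=px,W=W)
r=rects(px,W,'yel',.015,.035,(.548,.075))
for c in('scene','side'):
    px,W=snap(c); rects(px,W,'blue',.058,.075,(.466,.297))
E
```

```text
t 23.3 p [0.4731 0.061  0.1939] F [-0.1  0.7  0.5] w 1.001 g 0.0 q [-0.11  0.24 -0.15  1.96  0.04  0.95 -1.65]
[[0.978, 0.207, 0.0], [0.207, -0.978, -0.0], [0.0, 0.0, -1.0]]
yel 8007 z [0.0227 0.024  0.0253] rect [549.3  74.6] [122.2  59. ] 12.16 px 290 358 19 161
blue 241 z [0.06   0.064  0.0671] rect [466.7 298.8] [121.5  66.8] 15.44 px 328 366 140 155
blue 611 z [0.0613 0.0656 0.069 ] rect [464.7 297.1] [123.1  63. ] 16.92 px 284 329 248 273
```

The blue lid's top is at about 65 mm, so it is seated. The yellow lid is at (0.5493,0.0746) with yaw 12.2°. I'll descend on it.

Request:
{"op": "carry_out", "data": {
  "commands": [
    [1,1,0.05,0.8,0,0,-0.04],
    [1,1,0.05,0.8,0,0,0],
    [1,1,0,0.8,0,0,0],
    [1,0.09,0,1,0,0,0],
    [1,0,0,1,0,0,0],
    [1,0,0,1,0,0,0],
    [1,0,0,0.5,0,0,0],
    [1,0,0,0,0,0,0]
  ]
}}

```text
clock: 24.25
position: [0.5476, 0.0765, 0.0448]
ee_rot: [-3.123, -0.339, 0.005]
force: [0.5, 0.1, 0.0]
width: 0.997
gripper_force: 0.0
```

```bash
python3 -c "
from h import *
st()"
```

```text
t 24.25 p [0.5476 0.0765 0.0448] F [0.5 0.1 0. ] w 0.997 g 0.0 q [-0.14  0.54 -0.12  1.93  0.1   0.68 -1.69]
[[0.977, 0.214, -0.003], [0.214, -0.977, -0.0], [-0.003, -0.0, -1.0]]
```

Request:
{"op": "carry_out", "data": {
  "commands": [
    [1,0.02,0.07,0.6,0,0,0],
    [1,0,0,0.5,0,0,0],
    [1,0,0,0.35,0,0,0],
    [1,0,0,0,0,0,0],
    [1,0,0,0,0,0,0]
  ]
}}

```text
clock: 24.75
position: [0.5499, 0.0743, 0.0103]
ee_rot: [3.123, 0.337, 0.0]
force: [0.3, 0.3, 0.4]
width: 1.0
gripper_force: 0.0
```

```bash
python3 -c "
from h import *
st()"
```

```text
t 24.75 p [0.5499 0.0743 0.0103] F [0.3 0.3 0.4] w 1.0 g 0.0 q [-0.15  0.6  -0.12  1.94  0.11  0.61 -1.69]
[[0.977, 0.213, 0.0], [0.213, -0.977, -0.0], [0.0, 0.0, -1.0]]
```

Request:
{"op": "carry_out", "data": {
  "commands": [
    [1,-0.02,0,0.17,0,0,0],
    [1,0,0,0,0,0,0],
    [0.5,0,0,0,0,0,0],
    [0.5,0,0,0,0,0,0],
    [0.5,0,0,0,0,0,0],
    [0.5,0,0,0,0,0,0],
    [0.5,0,0,0,0,0,0]
  ]
}}

```text
clock: 25.45
position: [0.5494, 0.074, 0.0058]
ee_rot: [3.123, 0.337, 0.0]
force: [0.4, -0.8, 0.3]
width: 0.637
gripper_force: 20.0
```

```bash
python3 -c "
from h import *
st()"
```

```text
t 25.45 p [0.5494 0.074  0.0058] F [ 0.4 -0.8  0.3] w 0.637 g 20.0 q [-0.15  0.6  -0.11  1.95  0.12  0.6  -1.69]
[[0.977, 0.213, 0.0], [0.213, -0.977, -0.0], [0.0, 0.0, -1.0]]
```

The yellow lid is gripped. I'll lift it high and look at the yellow tub over the front edge of the lid.

Request:
{"op": "carry_out", "data": {
  "commands": [
    [0.5,0,0,-0.5,0,0,0],
    [0.5,0,0,-1,0,0,0],
    [0.5,-0.6,1,-1,0,0,0],
    [0.5,-0.7,1,-1,0,0,0],
    [0.5,-0.7,1,-1,0,0,0],
    [0.5,-0.7,1,-1,0,0,0],
    [0.5,-0.7,1,-1,0,0,0],
    [0.5,-0.7,1,-1,0,0,0]
  ]
}}

```text
clock: 26.25
position: [0.4803, -0.0954, 0.1952]
ee_rot: [3.123, 0.337, 0.001]
force: [1.9, 0.0, -0.1]
width: 0.644
gripper_force: 20.0
```

Request:
{"op": "carry_out", "data": {
  "commands": [
    [0.5,-0.7,1,-1,0,0,0],
    [0.5,-0.7,1,-1,0,0,0],
    [0.5,-0.7,1,-1,0,0,0],
    [0.5,-0.7,1,-1,0,0,0],
    [0.5,-0.7,1,-1,0,0,0],
    [0.5,-0.7,1,-1,0,0,0],
    [0.5,-0.7,1,-0.5,0,0,1],
    [0.5,0,0,0,0,0,0]
  ]
}}

```text
clock: 27.05
position: [0.3967, -0.2959, 0.3586]
ee_rot: [3.133, 0.165, 0.004]
force: [-0.7, 1.0, -1.0]
width: 0.641
gripper_force: 20.0
```

```bash
python3 - <<'E'
from h import *
st(); px,W=snap('wrist','w10.png'); np.savez('w10.npz',px=px,W=W)
r=rects(px,W,'yel',.05,.075,(.525,-.277))
E
```

```text
t 27.05 p [ 0.3967 -0.2959  0.3586] F [-0.7  1.  -1. ] w 0.641 g 20.0 q [ 0.49  0.13  0.05  1.67 -0.01  1.34 -0.93]
[[0.994, 0.105, 0.003], [0.105, -0.994, -0.004], [0.002, 0.004, -1.0]]
yel 963 z [0.0599 0.0624 0.064 ] rect [ 522.3 -277.1] [108.3  47.8] 6.84 px 295 336 0 97
```

View pics/w10.png

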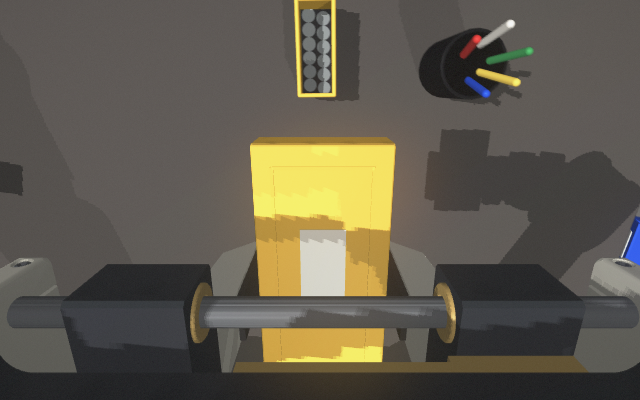

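The wrist view shows the yellow tub at (316,48), slightly cut off at the top, with the yellow lid in hand below it at (322,250). I'll move forward a little and measure again.

Request:
{"op": "carry_out", "data": {
  "commands": [
    [0.5,0.8,-0.2,0,0,0,-0.1],
    [0.5,0,-0.2,0,0,0,0],
    [0.5,0,0,0,0,0,0],
    [0.5,0,0,0,0,0,0]
  ]
}}

```text
clock: 27.5
position: [0.4176, -0.2784, 0.3555]
ee_rot: [-3.135, -0.199, 0.001]
force: [0.3, -1.0, -0.4]
width: 0.646
gripper_force: 20.0
```

```bash
python3 - <<'E'
from h import *
s,R=st(); px,W=snap('wrist'); np.savez('w11.npz',px=px,W=W)
r=rects(px,W,'yel',.05,.075,(.525,-.277))
r=rects(px,W,'yel',s['position'][2]-.01,s['position'][2]+.04,s['position'][:2])
q=W[(W[...,2]>s['position'][2])&(W[...,2]<s['position'][2]+.04)]
E
```

```text
t 27.5 p [ 0.4176 -0.2784  0.3555] F [ 0.3 -1.  -0.4] w 0.646 g 20.0 q [ 0.45  0.15  0.03  1.65 -0.    1.34 -0.96]
[[0.992, 0.126, -0.001], [0.126, -0.992, 0.0], [-0.001, -0.0, -1.0]]
yel 1173 z [0.06   0.0623 0.064 ] rect [ 524.  -276.9] [111.9  47.9] 6.63 px 312 353 16 115
yel 22831 z [0.3723 0.3737 0.3747] rect [ 425.6 -278.2] [107.9  62.5] 7.3 px 250 395 137 361
```

Request:
{"op": "carry_out", "data": {
  "commands": [
    [0.5,1,0.1,0.9,0,0,0.1],
    [0.5,1,0.1,0.9,0,0,0],
    [0.5,1,0.1,0.9,0,0,0],
    [0.5,1,0.1,0.9,0,0,0],
    [0.5,0.24,0.03,1,0,0,0],
    [0.5,0,0,1,0,0,0],
    [0.5,0,0,1,0,0,0],
    [0.5,0,0,1,0,0,0]
  ]
}}

```text
clock: 28.35
position: [0.5237, -0.2777, 0.1646]
ee_rot: [3.136, 0.18, -0.0]
force: [-0.1, -0.3, -0.1]
width: 0.641
gripper_force: 20.0
```

Request:
{"op": "carry_out", "data": {
  "commands": [
    [0.5,0,0,1,0,0,0],
    [0.5,0,0,1,0,0,0],
    [0.5,0,0,0.6,0,0,0],
    [0.5,0,0,0,0,0,0],
    [0.5,0,0,0,0,0,0]
  ]
}}

```text
clock: 28.85
position: [0.524, -0.2778, 0.101]
ee_rot: [3.136, 0.18, -0.0]
force: [0.2, -0.5, 0.0]
width: 0.641
gripper_force: 20.0
```

```bash
python3 -c "
from h import *
st()"
```

```text
t 28.85 p [ 0.524  -0.2778  0.101 ] F [ 0.2 -0.5  0. ] w 0.641 g 20.0 q [ 0.4   0.51 -0.    1.79  0.    0.84 -1.06]
[[0.993, 0.114, -0.0], [0.114, -0.993, -0.0], [-0.0, 0.0, -1.0]]
```

Request:
{"op": "carry_out", "data": {
  "commands": [
    [0.5,0,-0.03,0.5,0,0,0],
    [0.5,0,0,0.4,0,0,0],
    [0.5,0,0,0.2,0,0,0],
    [0.5,0,0,0,0,0,0]
  ]
}}

```text
clock: 29.25
position: [0.5233, -0.2765, 0.0723]
ee_rot: [-3.136, -0.18, 0.002]
force: [-0.6, 0.1, -0.5]
width: 0.645
gripper_force: 20.0
```

Request:
{"op": "carry_out", "data": {
  "commands": [
    [0.5,0,0,0.15,0,0,0],
    [0.5,0,0,0.15,0,0,0],
    [0.5,0,0,0.1,0,0,0],
    [0.5,0,0,0,0,0,0]
  ]
}}

```text
clock: 29.65
position: [0.5236, -0.2767, 0.0629]
ee_rot: [-3.136, -0.18, 0.001]
force: [0.4, 0.4, -1.4]
width: 0.64
gripper_force: 20.0
```

No contact 5 mm past the rim, so this lid has entered too. I'll push it down.

Request:
{"op": "carry_out", "data": {
  "commands": [
    [0.5,0,0,0.2,0,0,0],
    [0.5,0,0,0.2,0,0,0],
    [0.5,0,0,0.15,0,0,0],
    [0.5,0,0,0,0,0,0]
  ]
}}

```text
clock: 30.05
position: [0.5234, -0.2766, 0.0487]
ee_rot: [-3.136, -0.18, 0.002]
force: [0.6, 0.7, -1.2]
width: 0.642
gripper_force: 20.0
```

Request:
{"op": "carry_out", "data": {
  "commands": [
    [0.5,0,0,0.07,0,0,0],
    [0.5,0,0,0.04,0,0,0],
    [0.5,0,0,0,0,0,0]
  ]
}}

```text
clock: 30.35
position: [0.5239, -0.2769, 0.0477]
ee_rot: [3.136, 0.18, 0.001]
force: [-2.2, 1.4, 9.7]
width: 0.643
gripper_force: 20.0
```

Request:
{"op": "carry_out", "data": {
  "commands": [
    [0.5,0,0,0.04,0,0,0],
    [0.5,0,0,0,0,0,0],
    [1,0,0,0,0,0,0],
    [1,0,0,0,0,0,0],
    [1,0,0,0,0,0,0],
    [1,0,0,-0.4,0,0,0],
    [1,0,0,-1,0,0,0],
    [1,0,0,-1,0,0,0]
  ]
}}

```text
clock: 31.15
position: [0.5235, -0.2767, 0.1065]
ee_rot: [-3.136, -0.18, 0.002]
force: [1.0, -0.1, -0.3]
width: 0.999
gripper_force: 0.0
```

Request:
{"op": "carry_out", "data": {
  "commands": [
    [1,0,0,-1,0,0,0],
    [1,0,0,-1,0,0,0],
    [1,-0.5,0,-1,0,0,0],
    [1,-1,-0.3,-1,0,0,0],
    [1,-1,-0.3,-0.5,0,0,0],
    [1,0,0,0,0,0,0],
    [1,0,0,0,0,0,0]
  ]
}}

```text
clock: 31.85
position: [0.4602, -0.2692, 0.2191]
ee_rot: [3.136, 0.18, 0.002]
force: [0.1, 0.4, 0.1]
width: 0.993
gripper_force: 0.0
```

```bash
python3 - <<'E'
from h import *
st(); px,W=snap('wrist'); rects(px,W,'yel',.058,.075,(.525,-.277))
for c in('scene','side'):
    px,W=snap(c,c+'12.png')
    rects(px,W,'yel',.055,.077,(.525,-.277)); rects(px,W,'blue',.055,.077,(.466,.297))
E
```

```text
t 31.85 p [ 0.4602 -0.2692  0.2191] F [0.1 0.4 0.1] w 0.993 g 0.0 q [ 0.42  0.29  0.01  1.81 -0.    1.04 -1.03]
[[0.993, 0.114, 0.002], [0.114, -0.993, -0.001], [0.001, 0.001, -1.0]]
yel 8421 z [0.0648 0.0661 0.0673] rect [ 524.  -277.7] [122.2  59.1] 6.49 px 305 376 36 181
yel 598 z [0.0573 0.0644 0.0671] rect [ 522.9 -276.4] [127.7  62.2] 6.8 px 200 249 217 248
blue 272 z [0.0565 0.0641 0.0677] rect [468.4 299.4] [125.8  68.5] 15.09 px 329 366 140 156
yel 320 z [0.0577 0.0658 0.0699] rect [ 522.9 -276.7] [124.3  68.8] 6.43 px 359 394 138 157
blue 644 z [0.0583 0.0655 0.0686] rect [464.4 297.2] [123.8  64.1] 15.83 px 284 329 248 274
```

View pics/side12.png

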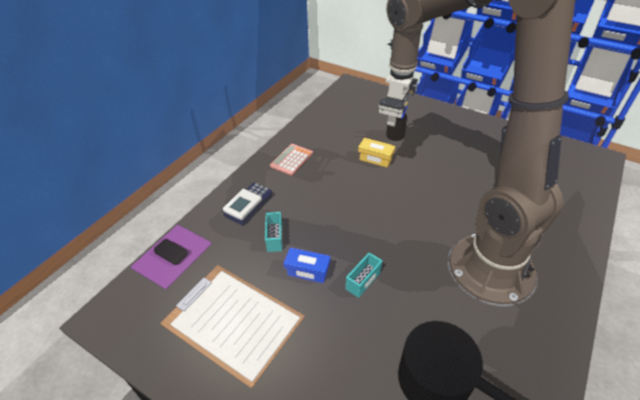

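The side view shows both tubs closed by the lid of their own colour, yellow at (377,152) and blue at (307,264). The lid tops are level at about 65 mm, and nothing else has moved.

```bash
python3 -c "
from cell import arm
print(arm.sign_off())"
```

```text
the job is handed in; nothing more can be done
None
```

The job is handed in at about 32 s: the foot stands in the blue tub, and both tubs are closed with their own-colour lids seated at about 65 mm.

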